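Unstack a square tube and put its spacer board on the board pile

TASK

Lift the top piece of square steel tube off its stack and set it down gently, lying flat inside the steel tray: do not drop it. Then take the plywood spacer board that was under it and lay it squarely on top of the pile of identical boards, without shifting the pile.

Things in the scene. Friction and masses are not known exactly. Their poses are not given: they have to be found in the camera images.
- tube: Plain steel square tube, 120 long x 40 x 40 mm, 3 mm walls, open ends, 0.4 kg, lying loose on top of its stack, its top 128 mm above the bench. Origin: its centre; x along its length, z up. Stack from below: wooden block 150 x 60 x 30 mm, an identical tube, the spacer board, this tube. A nearby stack of open U channel with its own board, and loose bits lying about, are not part of the job.
- spacer: Plywood spacer board, 140 long x 58 wide x 18 mm thick, 90 g, lying level and loose between the two square tubes, roughly in line with them, sticking out about 9 mm at each side and 10 mm at each end. Its underside starts 70 mm above the bench. Origin: centre of its underside; x along its length, z up.
- tray: Shallow open dark steel tray fixed on the bench, empty; outside 200 x 150 mm, 30 mm high, walls and floor 5 mm thick. Origin: centre of its underside, on the bench; x along the 200 mm side, z up.
- pile_board: Top board of the spacer pile: two loose plywood boards lying one on the other on the bench, nothing on them, each identical to the spacer board (140 x 58 x 18 mm); the pile's top face is 36 mm above the bench. Origin: centre of this top board's underside (18 mm above the bench); x along its length, z up.

How it is judged (in metres and radians):
On the way, in this order (a step that is already met when the one before it is completed fails the run):
1. the top square tube lies flat in the tray, let go (x of tube in the frame of tray between -0.08 and 0.08 m and y of tube in the frame of tray between -0.055 and 0.055 m and z of tube in the frame of tray between 0.018 and 0.032 m and angle between tube's own x axis and vertical between 1.48 and 1.66 rad and linear speed of tube below 0.03 m/s and contact force between tube and the fingers below 0.2 N), for 0.2 s.
2. the spacer board lies squarely on the pile, let go (horizontal distance between spacer and pile_board below 0.02 m and z of spacer in the frame of pile_board between 0.013 and 0.023 m and angle between the x axis of spacer and the x axis of pile_board, either way round below 0.21 rad and angle between spacer's own z axis and vertical below 0.08 rad and linear speed of spacer below 0.03 m/s and contact force between spacer and the fingers below 0.2 N), for 0.2 s.
At the end, for the whole second after the job is handed in: The top square tube lies flat on the floor of the tray, inside its walls, let go and at rest; the spacer board lies flat on the top board of the pile, centres within 20 mm and lengths parallel within 12 degrees, let go and at rest (all of step 1 and all of step 2); the robot touches nothing.
It fails at once if the tube is let go and falls from more than about 20 mm above the tray floor (horizontal distance between tube and tray below 0.1 m and z of tube in the frame of tray above 0.04 m and contact force between tube and the fingers below 0.1 N and linear speed of tube above 0.25 m/s).
It fails at once if the pile's top board is shifted by more than 25 mm (distance of pile_board from where it was at the start of the episode above 0.025 m).
It also fails if it takes over 70 s, if anything falls off the work surface, if the arm or the gripper's body presses on something with over 40 N, if the wrist force passes 120 N, or if a joint passes its speed limit or range.

ROBOT

A 6-joint arm with a two-finger parallel gripper is mounted at the origin on the work surface. World frame = base frame: x ahead of the robot, y to its left, z up, the work surface at z = 0. Lengths are in mm, angles in rad, forces in N, time in s.
With the tool pointing down it reaches from about 350 to 875 mm from the base axis. Payload 15.5 kg.
Tool frame: the origin (TCP) lies at the very end of the fingers, on their centre line; the grasp point (between the pads) lies 19 mm behind it; z points along the fingers, y is the line along which they close (so a half turn about z gives the same grasp; the last joint's range is limited). The gripper opens to 85 mm and grips with 20 to 120 N. Pads are 22 mm wide; open, the fingers measure 114 mm over their backs; the gripper's body (76 mm by 85 mm) begins 54 mm behind the grasp point. The pads swing forward as they close: fully open they stand 13 mm farther back than shut.
Start: joints at [1.218, 0.494, 1.345, -0, 1.302, -0.096], TCP at [158.737, 604.507, 231.277] pointing down, gripper open.
Joint ranges: [-2.91, 2.91], [-0.82, 2.16], [0.22, 2.67], [-1.22, 4.37], [0.12, 2.79], [-3.08, 3.08]. Speed limits (rad/s): [1.89, 1.89, 2.57, 3.01, 3.01, 3.01].

INTERFACE

Orientations are given as a unit quaternion [x, y, z, w].
In Python, from cell import get_obs, snapshot, camera_model, finish_job gives the robot as it stands. The module is installed in compiled form; this text tells all that it offers.
- The arm moves only by the shell command python3 -m crank 'ROWS' [FORCE]. ROWS is a JSON object of lists of equal length, an entry for each row: "offset": the shift along the world's x, y, z in cm, a list of three; "delta_rot": the turn, a rotation vector about the world's x, y, z in rad, a list of three; "claw": the finger opening in cm, from 0 to 8.54. A call has 1 to 12 rows; each row shifts and turns the commanded pose from where the row before left it; what a row does not reach is not made up. A row lasts 1/8 s, in which the tool goes at most 62.5 mm and 10.7 degrees, less where a joint would pass 70% of its speed; a pose out of reach is approached as far as the arm can. A call is refused whole if a number of a shift passes 6.25 or a number of a turn 0.188, either way. A call with a gripper value outside its range is refused whole. The fingers move at their own pace and stop on an object; FORCE is the grip in N (left out, the last holds). Time passes only in rows, so rows that do not move let the fingers close. It gives the time, the measured TCP pose, the force, the opening and the grip force at its end, in the units of the state.
- get_obs(): the state, without advancing time (a new reading comes with each control period).
- snapshot(name): name is "side" or "top" or "wrist"; returns the picture (420x560x3 uint8, blue, green, red); there is no depth.
- camera_model(name): a dict with "K" (3x3 intrinsics, pixels), "dist_coeffs" ([k1, k2, p1, p2, k3] as OpenCV has them; the pictures are not rectified), "extrinsics" (4x4, takes a point from camera to world coordinates); the wrist camera has in their place "mount" (4x4, takes a point from camera to tool coordinates, whose origin is the TCP and whose axes are the flange's). Camera axes: x right, y up, looking along -z (the intrinsics and any distortion apply to the point x, -y, -z); pixel columns grow to the right and rows downward; lengths in mm; the calibration is good to about 2 mm. A picture is of the moment at which its call begins: read the wrist's pose just before it. camera_model takes no time and is no camera call.
- finish_job(): hands the job in; it is judged then, once.
The state is a dict: "clock": time; "joint_pos": joint angles; "dq": joint speeds; "joint_efforts": joint torques, N m; "position": TCP position; "tool_rot": TCP orientation; "contact_force": force on the tool from outside, world axes, zero at the start; "torque": the same for the moment, N m; "width": opening from 0.0 (shut) to 1.0 (fully open); "grasp_force": force on a finger pad.
Only numpy, scipy, OpenCV 4.12 (cv2) and the standard library are available. Lean on these libraries where they do the work, as an engineer would, in place of code of your own. Each camera call takes 0.05 s, during which the arm holds its last target. There are 200 camera calls.

## Working session

There is one attempt and no reset: what is moved stays moved. The work goes in short steps, Python scripts to look and compute and a shell command to move; the robot and the scene stay as the last step left them, time stands still between calls to the robot, and variables do not carry over. Pictures are saved under pics/ and viewed, at most 14 in all, crops included, and the job is handed in when it is done.

```bash
mkdir -p pics; cat > h.py <<'E'
import numpy as np, cv2
from scipy.spatial.transform import Rotation as R
from cell import get_obs, snapshot, camera_model
def ext(n,o=None):
    m=camera_model(n)
    if n!='wrist': return m,np.array(m['extrinsics'])
    o=o or get_obs(); T=np.eye(4); T[:3,:3]=R.from_quat(o['tool_rot']).as_matrix(); T[:3,3]=o['position']
    return m,T@np.array(m['mount'])
def cast(n,pts,z,o=None):
    m,T=ext(n,o)
    p=cv2.undistortPoints(np.array(pts,float).reshape(-1,1,2),np.array(m['K']),np.array(m['dist_coeffs'])).reshape(-1,2)
    d=np.c_[p[:,0],-p[:,1],-np.ones(len(p))]@T[:3,:3].T
    c=T[:3,3]; return c+d*((z-c[2])/d[:,2])[:,None]
def proj(n,P,o=None):
    m,T=ext(n,o); q=(np.array(P,float).reshape(-1,3)-T[:3,3])@T[:3,:3]
    q=q*[1,-1,-1]
    return cv2.projectPoints(q,np.zeros(3),np.zeros(3),np.array(m['K']),np.array(m['dist_coeffs']))[0].reshape(-1,2)
E
python3 - <<'E'
from h import *
for n in('top','side'):
    cv2.imwrite(f'pics/{n}0.png',snapshot(n)); print(n,ext(n)[1].round(2).tolist())
o=get_obs();print(o)
E
```

```text
top [[0.02, 0.99, -0.15, 370.2], [-1.0, 0.02, -0.0, 11.72], [-0.0, 0.15, 0.99, 1076.78], [0.0, 0.0, 0.0, 1.0]]
side [[0.97, 0.13, -0.19, 321.2], [-0.23, 0.53, -0.82, -795.76], [-0.01, 0.84, 0.54, 615.29], [0.0, 0.0, 0.0, 1.0]]
{'clock': 0.1, 'joint_pos': array([ 1.21846427e+00,  4.94114479e-01,  1.34603409e+00, -5.39959745e-06,
        1.30248941e+00, -9.55227468e-02]), 'dq': array([-4.13492943e-05, -1.96220119e-03, -1.38276936e-03, -4.42493506e-04,
        5.56082959e-04,  5.66808042e-04]), 'joint_efforts': array([-3.95584602e-04, -8.83593607e+01, -3.84563363e+01, -1.01466881e-04,
        5.24272327e-03, -7.32685703e-05]), 'position': array([158.65521008, 604.21581719, 230.77584687]), 'tool_rot': array([ 1.28051368e-01,  9.91767399e-01, -5.10192864e-04, -1.13525347e-04]), 'contact_force': array([-0.51605682,  0.19719268,  0.27380077]), 'torque': array([0.00064483, 0.00942274, 0.01804395]), 'grasp_force': 0.0, 'width': 0.9957107645008764}
```

View pics/top0.png

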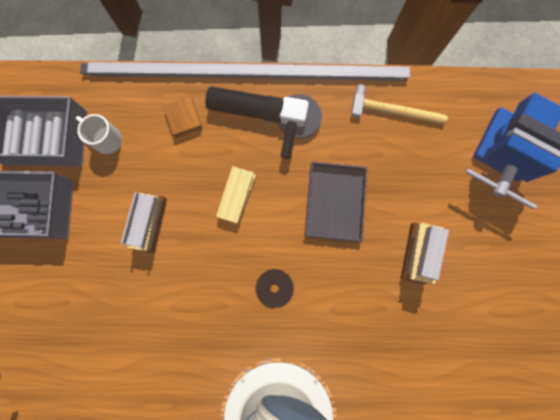

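View pics/side0.png

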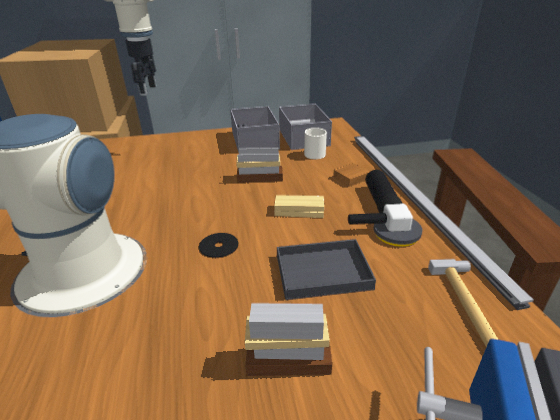

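The top view shows two stacks, at about (143,222) and (428,252). The tray is at (337,203) and the pile at (236,195). I'll zoom in to tell tube from channel.

```bash
python3 - <<'E'
from h import *
s=cv2.imread('pics/side0.png');t=cv2.imread('pics/top0.png')
f=lambda im,x,y,w,h:cv2.resize(im[y:y+h,x:x+w],(400,300),interpolation=cv2.INTER_CUBIC)
cv2.imwrite('pics/c1.png',np.vstack([np.hstack([f(s,227,293,120,90),f(s,219,130,80,60)]),np.hstack([f(t,378,207,100,75),f(t,200,160,80,60)])]))
E
```

```text
(no output)
```

View pics/c1.png

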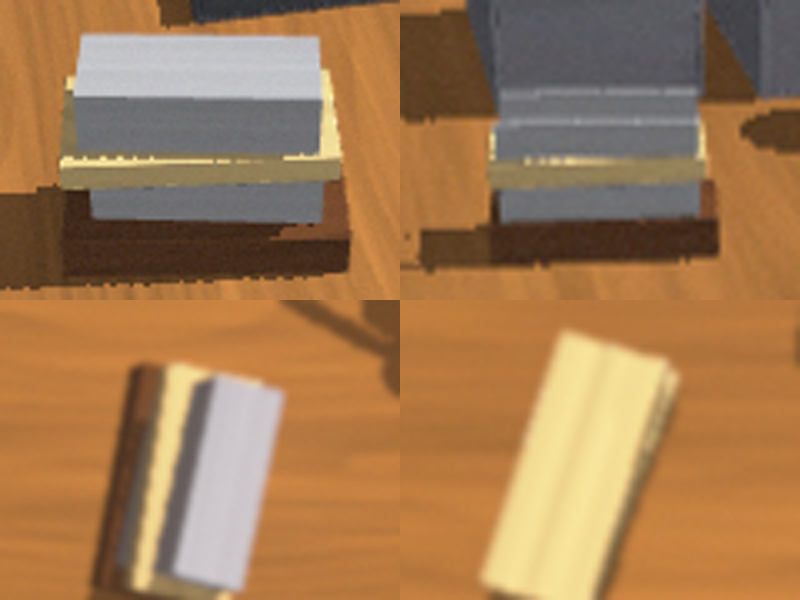

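The near stack (top-view pixel 428,252) has a solid flat top, so it is the square tube. The far stack shows the two lips of an open channel. The board is turned slightly relative to the tube. Next I'll measure everything in the top view.

```bash
cat > m.py <<'E'
from h import *
def rect(n,mask,z,o=None):
    c=max(cv2.findContours(mask.astype(np.uint8),cv2.RETR_EXTERNAL,cv2.CHAIN_APPROX_NONE)[0],key=cv2.contourArea)
    P=cast(n,c.reshape(-1,2),z,o)[:,:2].astype(np.float32)
    r=cv2.minAreaRect(P); b=cv2.boxPoints(r); e=[b[1]-b[0],b[2]-b[1]]; e=max(e,key=np.linalg.norm)
    return np.round(r[0],1),np.round(sorted(r[1]),1),round(float(np.degrees(np.arctan2(e[1],e[0])))%180,1)
def win(im,x,y,w,h):
    m=np.zeros(im.shape[:2],bool); m[y:y+h,x:x+w]=1; return m
E
python3 - <<'E'
from m import *
t=cv2.imread('pics/top0.png');H=cv2.cvtColor(t,cv2.COLOR_BGR2HSV);h,s,v=[H[...,i].astype(int) for i in range(3)]
for p in[(435,250),(420,250),(337,200),(337,168),(236,195)]:print(p,H[p[1],p[0]])
print('tube',rect('top',win(t,395,210,65,85)&(s<50)&(v>150),128))
print('pile',rect('top',win(t,205,155,65,80)&(h>20)&(h<35)&(v>180)&(s<150),36))
print('tray',rect('top',win(t,295,150,85,105)&(s<90)&(v<110),30))
print('spacer visible',rect('top',win(t,395,210,65,85)&(h>20)&(h<35)&(v>150)&(s<150),88))
E
```

```text
(435, 250) [163   9 208]
(420, 250) [ 19 106 226]
(337, 200) [165  15 103]
(337, 168) [ 4 49 73]
(236, 195) [ 23  97 247]
tube (array([ 413.1, -357.7]), array([ 40.6, 121.6]), 165.8)
pile (array([560.7, 124.4]), array([ 54.2, 136.4]), 163.9)
tray (array([ 546.8, -140.9]), array([148.1, 198.1]), 175.3)
spacer visible (array([ 420.6, -332. ]), array([ 14.8, 133.6]), 163.8)
```

```bash
python3 -m crank '{"offset":[[3.2,-4,0],[3.2,-4,0],[3.2,-4,0],[3.2,-4,0],[3.2,-4,0],[3.2,-4,0],[3.2,-4,0],[3.2,-4,0],[3.2,-4,0],[3.2,-4,0]],"delta_rot":[[0,0,0],[0,0,0],[0,0,0],[0,0,0],[0,0,0],[0,0,0],[0,0,0],[0,0,0],[0,0,0],[0,0,0]],"claw":[8.5,8.5,8.5,8.5,8.5,8.5,8.5,8.5,8.5,8.5]}' 40
python3 -m crank '{"offset":[[-0.6,-5,0],[-0.6,-5,0],[-0.6,-5,0],[-0.6,-5,0],[-0.6,-5,0],[-0.6,-5,0],[-0.6,-5,0],[-0.6,-5,0],[-0.6,-5,0],[-0.6,-5,0],[-0.6,-5,0],[0,0,0]],"delta_rot":[[0,0,0],[0,0,0],[0,0,0],[0,0,0],[0,0,0],[0,0,0],[0,0,0],[0,0,0],[0,0,0],[0,0,0],[0,0,0],[0,0,0]],"claw":[8.5,8.5,8.5,8.5,8.5,8.5,8.5,8.5,8.5,8.5,8.5,8.5]}'
python3 - <<'E'
from h import *
o=get_obs();print(o['joint_pos'].round(3),o['position'])
cv2.imwrite('pics/w1.png',snapshot('wrist')); print(ext('wrist',o)[1][:3,3], proj('wrist',[[413,-358,128]],o))
E
```

```text
clock: 1.35
position: [479.5, 203.0, 231.2]
tool_rot: [0.128, 0.992, -0.0, -0.0]
contact_force: [1.0, 0.7, -0.3]
width: 0.996
grasp_force: 0.0
clock: 2.85
position: [412.2, -348.5, 230.8]
tool_rot: [0.13, 0.992, -0.0, 0.0]
contact_force: [-0.2, 1.3, -0.2]
width: 0.994
grasp_force: 0.0
[-0.812  0.374  1.557 -0.     1.21  -2.123] [ 412.15685342 -348.46947803  230.83849164]
[ 344.95149442 -329.97757434  372.20611602] [[274.52341623 213.40024837]]
```

View pics/w1.png

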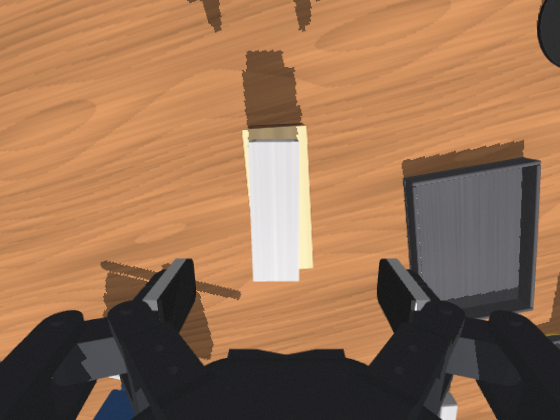

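The wrist view shows the white tube top (250–300, 140–281). The board's edges are visible to its left at (243,130) and to its right from (305,126) to (312,268). The tray is at right.

```bash
python3 - <<'E'
from m import *
o=get_obs();t=cv2.imread('pics/w1.png');H=cv2.cvtColor(t,cv2.COLOR_BGR2HSV);h,s,v=[H[...,i].astype(int) for i in range(3)]
print('tube',rect('wrist',win(t,230,132,100,165)&(s<50)&(v>190),128,o))
m=win(t,230,115,100,180)&(((h>18)&(h<35)&(v>180)&(s<130))|((s<50)&(v>190)))
print('spacer+tube@88',rect('wrist',m,88,o))
c=cast('wrist',[[305,126],[312,268],[243,130]],88,o)[:,:2];print(c.round(1))
d=c[1]-c[0];print(np.degrees(np.arctan2(d[1],d[0])),np.linalg.norm(d),np.linalg.norm(c[2]-c[0]),'centre',((c[1]+c[2])/2).round(1))
print('tray',rect('wrist',win(t,395,150,165,180)&(s<90)&(v<110),30,o))
E
```

```text
tube (array([ 414.9, -356.6]), array([ 40.4, 119.3]), 165.9)
spacer+tube@88 (array([ 421.1, -355. ]), array([ 60.4, 151.5]), 167.5)
[[ 353.1 -313. ]
 [ 489.  -339.3]
 [ 342.4 -367.2]]
-10.9164737954801 138.38813905952344 55.17624043727855 centre [ 415.7 -353.2]
tray (array([ 556.1, -146.5]), array([195.9, 234.7]), 171.3)
```

```bash
python3 -m crank '{"offset":[[0.2,-0.8,0],[0,0,-4],[0,0,-4],[0,0,-3],[0,0,-1.5],[0,0,-1.2],[0,0,0]],"delta_rot":[[0,0,0.014],[0,0,0],[0,0,0],[0,0,0],[0,0,0],[0,0,0],[0,0,0]],"claw":[8.5,8.5,8.5,8.5,8.5,8.5,8.5]}' 40
python3 -m crank '{"offset":[[0,0,0],[0,0,0],[0,0,0],[0,0,0],[0,0,0],[0,0,0]],"delta_rot":[[0,0,0],[0,0,0],[0,0,0],[0,0,0],[0,0,0],[0,0,0]],"claw":[3,3,3,3,3,3]}' 40
```

```text
clock: 3.78
position: [414.8, -353.4, 94.2]
tool_rot: [0.121, 0.993, 0.0, -0.0]
contact_force: [0.0, -0.3, 0.7]
width: 0.992
grasp_force: 0.0
clock: 4.53
position: [415.1, -354.3, 95.1]
tool_rot: [0.121, 0.993, -0.001, 0.001]
contact_force: [-1.7, -3.4, 6.9]
width: 0.462
grasp_force: 40.1
```

```bash
python3 -m crank '{"offset":[[0,0,0.3],[0,0,0.5],[0,0,1],[0,0,2],[0,0,3],[0,0,3],[0,0,0]],"delta_rot":[[0,0,0],[0,0,0],[0,0,0],[0,0,0],[0,0,0],[0,0,0],[0,0,0]],"claw":[3,3,3,3,3,3,3]}' 40
python3 - <<'E'
from h import *
o=get_obs();print(o['position'],o['tool_rot'])
a=snapshot('wrist');b=snapshot('top');c=snapshot('side')
for n,i in zip('wts',(a,b,c)):cv2.imwrite(f'pics/{n}2.png',i)
f=lambda im,x,y,w,h:cv2.resize(im[y:y+h,x:x+w],(400,300))
cv2.imwrite('pics/c2.png',np.vstack([np.hstack([f(a,0,0,560,420),f(c,157,203,240,180)]),np.hstack([f(b,328,152,160,120),f(b,200,160,80,60)])]))
E
```

```text
clock: 5.4
position: [415.5, -354.3, 194.4]
tool_rot: [0.121, 0.993, -0.001, 0.002]
contact_force: [-0.7, -0.5, -4.4]
width: 0.466
grasp_force: 40.7
[ 415.54053375 -354.27752639  194.44829599] [ 0.12108099  0.99264042 -0.00132963  0.00161985]
```

View pics/c2.png

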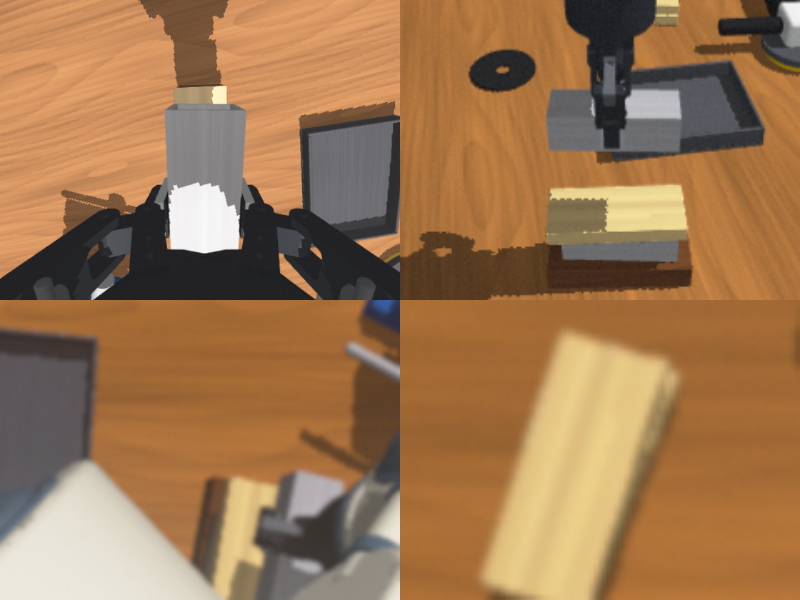

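The tube is lifted level, with the board left in place and level on the lower tube. Next it goes over the tray and down.

```bash
python3 -m crank '{"offset":[[2.6,4.3,0],[2.6,4.3,0],[2.6,4.3,0],[2.6,4.3,0],[2.6,4.1,0],[0,0,-3],[0,0,-4],[0,0,-4],[0,0,-3],[0,0,0]],"delta_rot":[[0,0,0.032],[0,0,0.032],[0,0,0.032],[0,0,0.032],[0,0,0.032],[0,0,0],[0,0,0],[0,0,0],[0,0,0],[0,0,0]],"claw":[3,3,3,3,3,3,3,3,3,3]}' 40
python3 - <<'E'
from h import *
o=get_obs();cv2.imwrite('pics/w3.png',snapshot('wrist'))
E
```

```text
clock: 6.8
position: [542.7, -139.7, 49.5]
tool_rot: [0.041, 0.999, 0.001, -0.003]
contact_force: [-0.2, -1.0, -4.8]
width: 0.462
grasp_force: 42.7
```

View pics/w3.png

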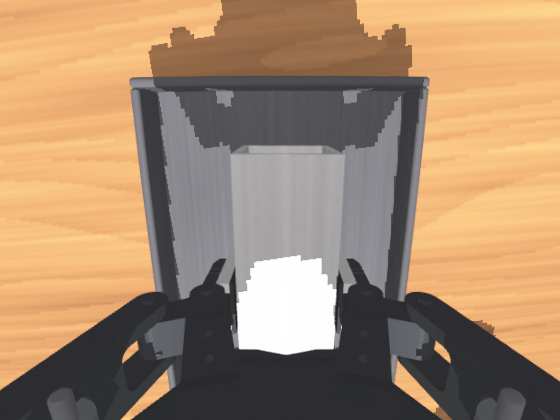

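The tube is centred in the tray, with about equal gaps to the walls at columns 160 and 405. I'll lower it slowly.

```bash
python3 -m crank '{"offset":[[0,0,-1],[0,0,-1],[0,0,-0.7],[0,0,-0.4],[0,0,-0.2],[0,0,-0.1],[0,0,0]],"delta_rot":[[0,0,0],[0,0,0],[0,0,0],[0,0,0],[0,0,0],[0,0,0],[0,0,0]],"claw":[3,3,3,3,3,3,3]}' 40
```

```text
clock: 7.72
position: [544.8, -140.5, 18.4]
tool_rot: [0.041, 0.999, -0.0, 0.0]
contact_force: [0.2, -0.1, -4.8]
width: 0.466
grasp_force: 42.8
```

```bash
python3 -m crank '{"offset":[[0,0,-0.2],[0,0,-0.1],[0,0,0]],"delta_rot":[[0,0,0],[0,0,0],[0,0,0]],"claw":[3,3,3]}' 40; python3 -m crank '{"offset":[[0,0,-0.15],[0,0,0]],"delta_rot":[[0,0,0],[0,0,0]],"claw":[3,3]}' 40;
```

```text
clock: 8.1
position: [544.7, -140.5, 15.2]
tool_rot: [0.041, 0.999, 0.0, -0.0]
contact_force: [0.3, -0.1, -4.4]
width: 0.466
grasp_force: 42.8
clock: 8.35
position: [544.7, -140.5, 13.7]
tool_rot: [0.041, 0.999, 0.0, -0.0]
contact_force: [-0.0, 0.6, -5.0]
width: 0.458
grasp_force: 42.8
```

```bash
python3 -m crank '{"offset":[[0,0,-0.1],[0,0,0]],"delta_rot":[[0,0,0],[0,0,0]],"claw":[3,3]}' 40; python3 -m crank '{"offset":[[0,0,-0.1],[0,0,0]],"delta_rot":[[0,0,0],[0,0,0]],"claw":[3,3]}' 40;
```

```text
clock: 8.6
position: [544.7, -140.5, 12.7]
tool_rot: [0.041, 0.999, -0.0, -0.0]
contact_force: [-0.2, 0.4, -5.0]
width: 0.463
grasp_force: 42.8
clock: 8.85
position: [544.8, -140.6, 11.9]
tool_rot: [0.041, 0.999, -0.0, 0.0]
contact_force: [-1.1, -1.2, -0.9]
width: 0.462
grasp_force: 40.0
```

Contact, as expected at 12 mm. Now I'll release and rise.

```bash
python3 -m crank '{"offset":[[0,0,-0.05],[0,0,0],[0,0,0],[0,0,0],[0,0,0],[0,0,1],[0,0,3],[0,0,4],[0,0,5],[0,0,5],[0,0,0]],"delta_rot":[[0,0,0],[0,0,0],[0,0,0],[0,0,0],[0,0,0],[0,0,0],[0,0,0],[0,0,0],[0,0,0],[0,0,0],[0,0,0]],"claw":[4.6,5.2,6,6,6,6,6,6,6,8.5,8.5]}' 40
python3 - <<'E'
from h import *
cv2.imwrite('pics/w4.png',snapshot('wrist')); print(get_obs()['position'])
E
```

```text
clock: 10.22
position: [546.5, -141.1, 195.8]
tool_rot: [0.041, 0.999, -0.001, 0.003]
contact_force: [-0.5, 0.0, -0.4]
width: 0.992
grasp_force: 0.0
[ 545.45362428 -140.75856603  193.49529471]
```

View pics/w4.png

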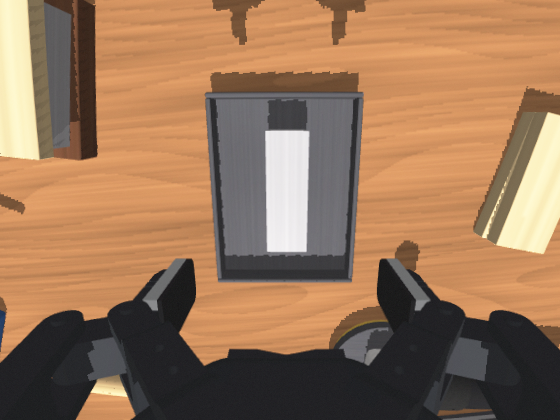

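The tube lies flat in the middle of the tray (266–308, 131–251). Next is the spacer.

```bash
python3 -m crank '{"offset":[[-2.6,-4.2,0.8],[-2.6,-4.2,0.8],[-2.6,-4.2,0.8],[-2.6,-4.2,0.8],[-2.6,-4.1,0.5],[0,0,0],[0,0,0]],"delta_rot":[[0,0,-0.022],[0,0,-0.022],[0,0,-0.022],[0,0,-0.022],[0,0,-0.022],[0,0,0],[0,0,0]],"claw":[8.5,8.5,8.5,8.5,8.5,8.5,8.5]}' 40
python3 - <<'E'
from m import *
o=get_obs();t=snapshot('wrist');cv2.imwrite('pics/w5.png',t);print(o['position'],o['tool_rot'],2*np.degrees(np.arctan2(*o['tool_rot'][[1,0]])))
H=cv2.cvtColor(t,cv2.COLOR_BGR2HSV);h,s,v=[H[...,i].astype(int) for i in range(3)]
c=proj('wrist',[[415.7,-353,88]],o)[0].astype(int);print(c,H[c[1],c[0]])
print(rect('wrist',win(t,c[0]-70,max(0,c[1]-110),140,220)&(h>18)&(h<35)&(v>180)&(s<130),88,o))
E
```

```text
clock: 11.15
position: [414.4, -348.9, 227.5]
tool_rot: [0.096, 0.995, 0.001, -0.001]
contact_force: [-0.4, 0.5, -0.0]
width: 0.991
grasp_force: 0.0
[ 414.39930013 -348.89220822  227.49466317] [ 9.64728337e-02  9.95335234e-01  6.58383035e-04 -5.74943190e-04] 168.927802999471
[281 201] [ 23  71 247]
(array([ 415.1, -356. ]), array([ 57.2, 137.4]), 168.9)
```

View pics/w5.png

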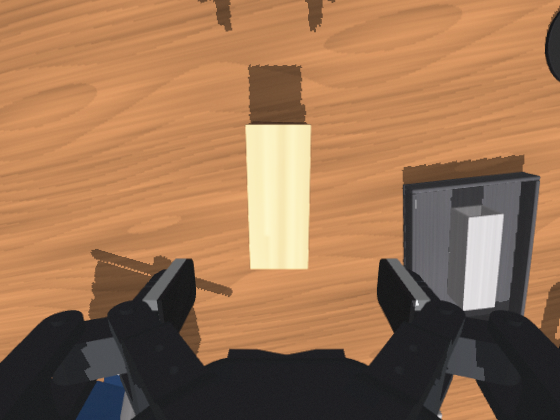

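The board is unobstructed and aligned with the tool. I'll grip it high so the fingertips do not stand far below its underside.

```bash
python3 -m crank '{"offset":[[0.1,-0.7,0],[0,0,-4],[0,0,-5],[0,0,-4],[0,0,-2],[0,0,-1.3],[0,0,0],[0,0,0]],"delta_rot":[[0,0,0],[0,0,0],[0,0,0],[0,0,0],[0,0,0],[0,0,0],[0,0,0],[0,0,0]],"claw":[8.5,8.5,8.5,8.5,8.5,8.5,8.5,8.5]}' 30
python3 -m crank '{"offset":[[0,0,0],[0,0,0],[0,0,0],[0,0,0],[0,0,0],[0,0,0]],"delta_rot":[[0,0,0],[0,0,0],[0,0,0],[0,0,0],[0,0,0],[0,0,0]],"claw":[5,5,5,5,5,5]}' 30
```

```text
clock: 12.2
position: [416.2, -356.8, 66.1]
tool_rot: [0.096, 0.995, -0.0, 0.0]
contact_force: [1.3, 0.3, 0.2]
width: 0.995
grasp_force: 0.0
clock: 12.95
position: [416.0, -356.8, 66.0]
tool_rot: [0.096, 0.995, -0.0, 0.0]
contact_force: [-0.2, 0.3, 6.7]
width: 0.673
grasp_force: 31.0
```

```bash
python3 -m crank '{"offset":[[0,0,0.3],[0,0,0.7],[0,0,2],[0,0,3],[0,0,3],[0,0,3],[0,0,0]],"delta_rot":[[0,0,0],[0,0,0],[0,0,0],[0,0,0],[0,0,0],[0,0,0],[0,0,0]],"claw":[5,5,5,5,5,5,5]}' 30
python3 - <<'E'
from h import *
o=get_obs();print(o['position'])
a=snapshot('wrist');c=snapshot('side')
f=lambda im,x,y,w,h:cv2.resize(im[y:y+h,x:x+w],(400,300))
cv2.imwrite('pics/c6.png',np.hstack([f(a,0,0,560,420),f(c,197,213,200,150)]))
E
```

```text
clock: 13.82
position: [416.6, -357.3, 187.7]
tool_rot: [0.096, 0.995, -0.001, 0.002]
contact_force: [0.7, 1.2, -1.2]
width: 0.667
grasp_force: 32.8
[ 416.56769628 -357.32906873  187.71513315]
```

View pics/c6.png

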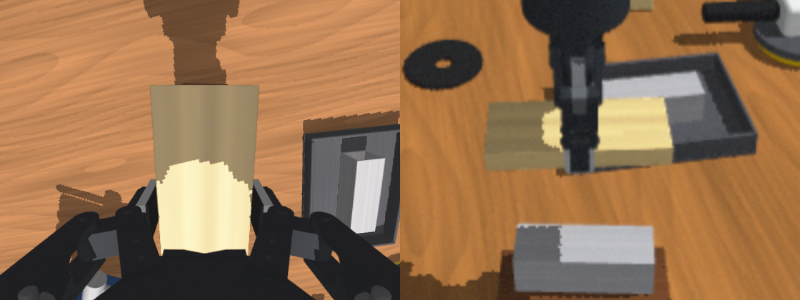

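The board is held level. I'll stop beside the pile to measure it again with the wrist camera.

```bash
python3 -m crank '{"offset":[[2.2,5,0],[2.2,5,0],[2.2,5,0],[2.2,5,0],[2.2,5,0],[2,4.7,0],[0,0,0],[0,0,0]],"delta_rot":[[0,0,-0.022],[0,0,-0.022],[0,0,-0.022],[0,0,-0.021],[0,0,0],[0,0,0],[0,0,0],[0,0,0]],"claw":[5,5,5,5,5,5,5,5]}' 30
python3 - <<'E'
from m import *
o=get_obs();t=snapshot('wrist');cv2.imwrite('pics/w7.png',t);print(o['position'],2*np.degrees(np.arctan2(*o['tool_rot'][[1,0]])))
H=cv2.cvtColor(t,cv2.COLOR_BGR2HSV);h,s,v=[H[...,i].astype(int) for i in range(3)]
c=proj('wrist',[[560.7,124.4,36]],o)[0].astype(int);print(c,H[c[1],c[0]])
m=(h>18)&(h<35)&(v>195)&(s<130)&win(t,380,0,180,400);print(rect('wrist',m,36,o))
a=snapshot('top')
H=cv2.cvtColor(a,cv2.COLOR_BGR2HSV);h,s,v=[H[...,i].astype(int) for i in range(3)]
print('pile',rect('top',win(a,205,155,65,80)&(h>20)&(h<35)&(v>180)&(s<150),36))
E
```

```text
clock: 14.92
position: [545.1, -59.5, 184.4]
tool_rot: [0.139, 0.99, -0.0, -0.001]
contact_force: [-0.9, -0.2, -0.9]
width: 0.673
grasp_force: 32.8
[545.12932469 -59.46288468 184.39790172] 164.0098313204729
[477 160] [ 23  73 247]
(array([561.7, 123.5]), array([ 57.2, 138.4]), 164.2)
pile (array([509.,  52.]), array([ 40.5, 115.5]), 166.8)
```

View pics/w7.png

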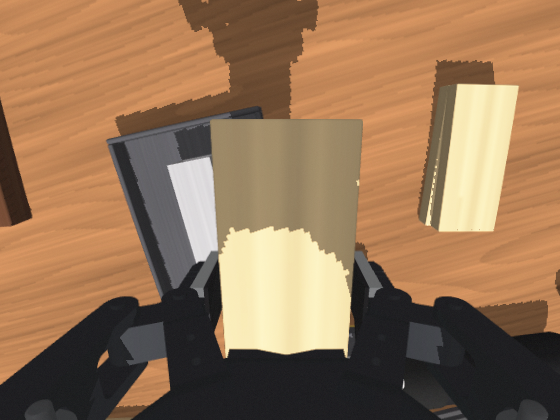

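The pile top is at (561.5, 123.7), angle 164.1°, so the tool is already aligned with it.

```bash
python3 -m crank '{"offset":[[0.5,4.6,0],[0.5,4.6,0],[0.4,4.6,0],[0.3,4.5,0],[0,0,-3],[0,0,-4],[0,0,-4],[0,0,-2],[0,0,0],[0,0,0]],"delta_rot":[[0,0,0],[0,0,0],[0,0,0],[0,0,0],[0,0,0],[0,0,0],[0,0,0],[0,0,0],[0,0,0],[0,0,0]],"claw":[5,5,5,5,5,5,5,5,5,5]}' 30
```

```text
clock: 16.27
position: [563.3, 123.0, 56.1]
tool_rot: [0.14, 0.99, 0.0, 0.0]
contact_force: [-0.4, 0.3, -0.1]
width: 0.672
grasp_force: 32.8
```

```bash
python3 -m crank '{"offset":[[0,0.1,-0.8],[-0.1,0,-0.7],[0,0,-0.4],[0,0,0],[0,0,0]],"delta_rot":[[0,0,0],[0,0,0],[0,0,0],[0,0,0],[0,0,0]],"claw":[5,5,5,5,5]}' 30
python3 - <<'E'
from h import *
c=snapshot('side');f=lambda im,x,y,w,h:cv2.resize(im[y:y+h,x:x+w],(640,480),interpolation=cv2.INTER_CUBIC)
cv2.imwrite('pics/s8.png',f(c,250,160,100,75))
E
```

```text
clock: 16.9
position: [561.8, 124.5, 36.4]
tool_rot: [0.139, 0.99, 0.0, 0.0]
contact_force: [0.2, 0.5, -1.4]
width: 0.67
grasp_force: 32.9
```

View pics/s8.png

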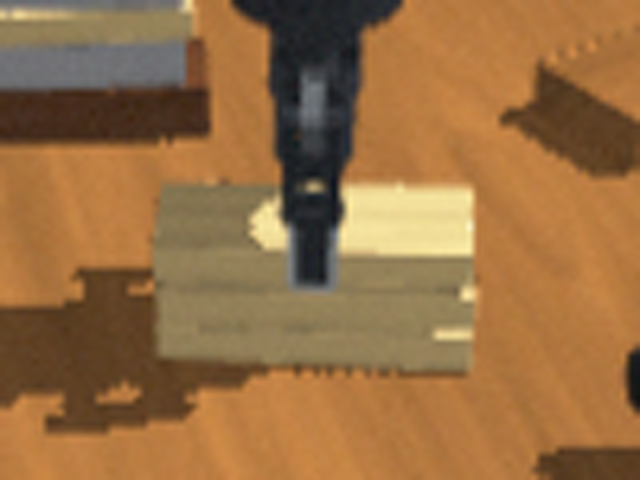

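The board sits directly above the pile with its ends flush and the tip (row 285) just at its underside. I'll lower a little more, then release.

```bash
python3 -m crank '{"offset":[[0,0,-0.15],[0,0,-0.1],[0,0,0]],"delta_rot":[[0,0,0],[0,0,0],[0,0,0]],"claw":[5,5,5]}' 30;python3 -m crank '{"offset":[[0,0,-0.1],[0,0,0]],"delta_rot":[[0,0,0],[0,0,0]],"claw":[5,5]}' 30
```

```text
clock: 17.32
position: [561.7, 124.5, 33.7]
tool_rot: [0.139, 0.99, -0.0, -0.0]
contact_force: [0.6, 0.8, -1.1]
width: 0.673
grasp_force: 32.9
clock: 17.58
position: [561.7, 124.5, 32.7]
tool_rot: [0.139, 0.99, -0.0, -0.0]
contact_force: [-0.3, -0.4, -1.0]
width: 0.675
grasp_force: 32.9
```

Less than 1 mm should remain, so I'll release here and rise.

```bash
python3 -m crank '{"offset":[[0,0,0],[0,0,0],[0,0,0],[0,0,0],[0,0,0],[0,0,1],[0,0,3],[0,0,4],[0,0,5],[0,0,5],[0,0,0],[0,0,0]],"delta_rot":[[0,0,0],[0,0,0],[0,0,0],[0,0,0],[0,0,0],[0,0,0],[0,0,0],[0,0,0],[0,0,0],[0,0,0],[0,0,0],[0,0,0]],"claw":[6.3,7,8,8.5,8.5,8.5,8.5,8.5,8.5,8.5,8.5,8.5]}' 30
python3 - <<'E'
from m import *
o=get_obs();t=snapshot('wrist');c=snapshot('side')
H=cv2.cvtColor(t,cv2.COLOR_BGR2HSV);h,s,v=[H[...,i].astype(int) for i in range(3)]
print(rect('wrist',win(t,200,60,160,260)&(h>18)&(h<35)&(v>180)&(s<130),54,o))
f=lambda im,x,y,w,h:cv2.resize(im[y:y+h,x:x+w],(400,300))
cv2.imwrite('pics/c9.png',np.hstack([f(t,0,0,560,420),f(c,240,165,160,120)]))
E
```

```text
clock: 19.08
position: [561.4, 124.5, 212.8]
tool_rot: [0.139, 0.99, -0.0, -0.0]
contact_force: [0.2, -0.5, -1.0]
width: 0.997
grasp_force: 0.0
(array([560.3, 124.6]), array([ 59. , 137.7]), 164.0)
```

View pics/c9.png

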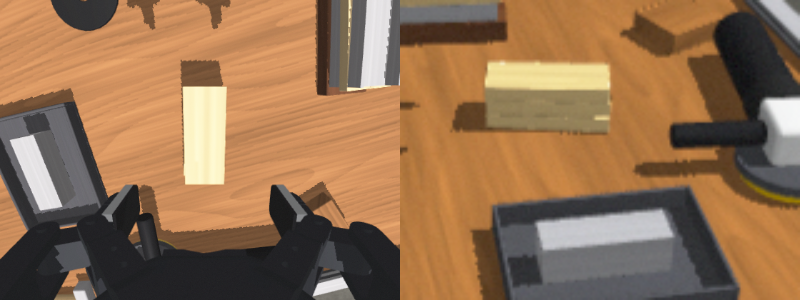

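The board lies squarely on the pile at (560.3, 124.6), 164.0°. The tube is flat in the tray and the robot is clear of everything.

```bash
python3 -c "from cell import finish_job; print(finish_job())"
```

```text
the job is handed in; nothing more can be done
None
```

The job is handed in: the last pictures show the tube flat in the tray and the spacer board square on the pile, about 1.5 mm from the pile's measured centre, with the gripper clear; no verdict was returned.

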